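# Isolate an air line in the tyre bay

### The job

Push the sliding cover of the air-valve box fully aside onto the closed half of the box, so that the valves below lie open, then push the handle marked by a round disc at its end fully shut, square across its pipe. Only push: do not lift the cover out of its channel, leave the plain handle as it is, do not knock over or shift the things on the bench, and finish clear of everything.

Things in the scene. Friction and masses are not known exactly. Their poses are not given: they have to be found in the camera images.
- air_box: Blue fixed box; origin on the bench under its middle; spans x -100..100, y -260..280 mm. -y half: open-topped bay (inside x -80..80, y -252..-5) with two valves. +y half: closed deck 78 mm high, level with ledges beside the bay. On top a 181 mm wide channel for the cover runs along y; side guides and end walls rise to 92 mm, end walls' inner faces at y -252 and 272.
- cover: Loose aluminium plate, about 0.45 kg, 176 (x) x 250 (y) x 5 mm, lying on the ledges in the box's channel, axes as the box's. Origin: centre of its underside, 78 mm above the bench. It hides the bay at the start (origin at box y about -0.12) and slides freely along the box's +y (2 to 6 N) onto the deck, until the end wall stops it at box y 0.147.
- cover_tab (a point): Middle of the upstanding tab across the middle of the cover: 100 mm along x, 5 mm thick along y, top 33 mm above the underside of the cover. This point lies 20 mm above the underside of the cover. Push its -y face to slide the cover aside.
- disc_handle (a joint): Angle of the marked handle, rad: 0 open (points along the box's -x, in line with its pipe), 1.571 shut against its stop (points along the box's +y, across its pipe); clockwise from above as it shuts. Starts at 0 to 0.3. Stays where left; turning takes about 0.12 N m (3 N at 40 mm from the pivot).
- disc_pivot (a point): Pivot of the marked handle, at the handle's mid-thickness, 65 mm above the bench (13 mm below the cover). Axes as the box's. At box x 0.025 and box y -0.175 or -0.085, the plain handle's pivot being at the other. Below it a brass valve body (radius 16 mm) on a pipe (radius 9 mm) along x, axis 35 mm above the bench.
- disc_tip (a point): Centre of the round disc at the end of the marked handle, 58 mm from the pivot. The handle is a flat steel bar 14 mm wide and 6 mm thick (62 to 68 mm above the bench); the disc is 28 mm across and equally thick. The plain handle has no disc, else the two look alike.
- plain_pivot (a point): Pivot of the other, plain handle, at the same height, 90 mm along the box's y from the marked one. Axes as the box's.
- plain_tip (a point): Point on the plain handle 58 mm from its pivot; its straight bar, 14 mm wide and 6 mm thick, ends 66 mm from the pivot. It starts at 0 to 0.3 rad, measured like the marked one, turns as easily, and must be left so.
- socket: Bystander: dark steel impact socket standing on the bench on the far side of the box, 32 mm across, 60 mm tall. Origin under its centre.
- spray_can: Bystander: grey spray can standing on the bench on the far side of the box, 60 mm across, 150 mm tall. Origin under its centre.
- spanner: Bystander: steel spanner, 170 mm long, lying on the bench on the far side of the box. Origin under its middle.

How it is judged (in metres and radians):
On the way, in this order (a step that is already met when the one before it is completed fails the run):
1. the cover is pushed aside onto the closed half, uncovering the bay (y of cover in the frame of air_box above 0.105 m), for 0.2 s.
2. the marked handle is pushed shut (value of joint disc_handle above 1.42 rad), for 0.2 s.
At the end, for the whole second after the job is handed in: Marked handle within 0.15 rad of its shut stop (above 1.42); cover flat and still in its channel, its centre at box y above 0.105; the plain handle's tip moved less than 12 mm, the bystanders less than 30 mm and still standing (value of joint disc_handle above 1.42 rad and y of cover in the frame of air_box above 0.105 m and z of cover in the frame of air_box between 0.074 and 0.082 m and angle between cover's own z axis and vertical below 0.05 rad and linear speed of cover below 0.01 m/s and distance of plain_tip from where it was at the start of the episode below 0.012 m and distance of each of socket, spray_can, spanner from where it was at the start of the episode below 0.03 m and angle between each of socket, spray_can's own z axis and vertical below 0.2 rad); the robot touches nothing.
It fails at once if the cover is lifted or tipped out of its channel (z of cover in the frame of air_box above 0.09 m or angle between cover's own z axis and vertical above 0.12 rad).
It fails at once if the plain handle is moved (distance of plain_tip from where it was at the start of the episode above 0.012 m).
It fails at once if a bystander is lifted, shifted or knocked over (distance of any of socket, spray_can, spanner from where it was at the start of the episode above 0.03 m or angle between any of socket, spray_can's own z axis and vertical above 0.4 rad).
It also fails if it takes over 59 s, if anything falls off the work surface, if the arm or the gripper's body presses on something with over 40 N, if the wrist force passes 120 N, or if a joint passes its speed limit or range.

### The arm

A 6-joint arm with a two-finger parallel gripper is mounted at the origin on the work surface. World frame = base frame: x ahead of the robot, y to its left, z up, the work surface at z = 0. Lengths are in mm, angles in rad, forces in N, time in s.
With the tool pointing down it reaches from about 300 to 775 mm from the base axis. Payload 14.6 kg.
Tool frame: the origin (TCP) lies midway between the tips of the shut fingers; the grasp point (between the pads) lies manip.grasp_offset behind it (manip.grasp_offset is the distance from the TCP to the grasp point, in mm); z points along the fingers, y is the direction in which the jaws open and shut (so a half turn about z gives the same grasp; the last joint's range is limited). The gripper opens to 94 mm and grips with 3 to 60 N. Pads are 16 mm wide; open, the fingers measure 119 mm over their backs; the gripper's body (75 mm by 177 mm) begins 78 mm behind the grasp point.
Start: joints at [-1.347, 0.3, 1.521, -0, 1.321, -0.067], TCP at [157.688, -526.9, 205.446] pointing down, gripper open.
Joint ranges: [-3.03, 3.03], [-0.79, 2.21], [0.23, 2.52], [-1.04, 4.18], [0, 3.07], [-2.55, 2.55]. Speed limits (rad/s): [2.22, 2.22, 2.57, 3.14, 3.14, 3.14].

### API

Orientations are given as [roll, pitch, yaw] about the fixed x, y, z axes, in that order (R = Rz(yaw) Ry(pitch) Rx(roll)).
In Python, from cell import monitor, vision, order, manip gives the robot as it stands.
- The arm moves only by the shell command python3 -m jog 'ROWS' [FORCE]. ROWS is JSON, a list of rows, each a list of 7 numbers: the shift along the tool's x, y, z in cm, then the turn, a rotation vector about the tool's x, y, z in rad, then the opening in per cent of the stroke, from 0 (shut) to 100 (fully open). In form: [[tx, ty, tz, rx, ry, rz, jaw], ...]. A call has 1 to 8 rows; each row shifts and turns the commanded pose from where the row before left it, along the tool's axes as they then stand; what a row does not reach is not made up. A row lasts 1/10 s, in which the tool goes at most 50 mm and 8.59 degrees, less where a joint would pass 70% of its speed; a pose out of reach is approached as far as the arm can. A call is refused whole if a number of a shift passes 5 or a number of a turn 0.15, either way. A call with a gripper value outside its range is refused whole. The fingers move at their own pace and stop on an object; FORCE is the grip in N (left out, the last holds). Time passes only in rows, so rows that do not move let the fingers close. It gives the time, the measured TCP pose, the force and the opening at its end, in the units of the state.
- monitor.read_state(): the state, without advancing time (a new reading comes with each control period).
- vision.camera(name): name is "side" or "top" or "wrist"; returns a dict with "color" (420x560x3 uint8, blue, green, red), "fx", "fy", "cx", "cy" (pixels), "cam_to_world" (4x4, takes a point from camera to world coordinates); the wrist camera has in their place "tool_from_camera" (4x4, takes a point from camera to tool coordinates, whose origin is the TCP and whose axes are the flange's). Camera axes: x right, y down, z forward; pixel columns grow to the right and rows downward; lengths in mm; the calibration is good to about 2 mm. A picture is of the moment at which its call begins: read the wrist's pose just before it. There is no depth.
- order.sign_off(): hands the job in, once; it reports no verdict.
The state is a dict: "clock": time; "joints": joint angles; "qd": joint speeds; "effort": joint torques, N m; "eef_pos": TCP position; "eef_rot": TCP orientation; "wrist_force": force on the tool from outside, world axes, zero at the start; "moment": the same for the moment, N m; "finger_gap": finger opening in mm.
Only numpy, scipy, OpenCV 4.12 (cv2) and the standard library are available. Lean on these libraries where they do the work, as an engineer would, in place of code of your own. Each camera call takes 0.05 s, during which the arm holds its last target.

## Working session

There is one attempt and no reset: what is moved stays moved. The work goes in short steps, Python scripts to look and compute and a shell command to move; the robot and the scene stay as the last step left them, time stands still between calls to the robot, and variables do not carry over. Pictures are saved under pics/ and viewed, and the job is handed in when it is done.

```bash
ls; mkdir -p pics; python3 - <<'E'
from cell import monitor, vision, order, manip
import cv2
print(monitor.read_state()); print(manip.grasp_offset)
for n in ("side","top","wrist"):
    c=vision.camera(n); cv2.imwrite(f"pics/{n}0.png",c["color"])
    print(n,c["fx"],c["fy"],c["cx"],c["cy"]); print(c.get("cam_to_world",c.get("tool_from_camera")))
E
```

```text
pics
{'clock': 0.0, 'joints': array([-1.34658304e+00,  3.00459043e-01,  1.52158116e+00,  1.93659505e-05,
        1.32071582e+00, -6.65950524e-02]), 'qd': array([ 4.12425372e-06,  8.47681005e-04,  1.17954782e-03, -6.38599126e-04,
       -5.77329182e-04, -2.80632875e-04]), 'effort': array([ 4.31590797e-05, -5.31808662e+01, -3.52734590e+01,  7.08745932e-02,
        2.44126737e-02, -7.24643428e-05]), 'eef_pos': array([ 157.6448829 , -526.64459136,  204.89291654]), 'eef_rot': array([-3.14043311e+00, -9.61334915e-05,  2.90803479e-01]), 'wrist_force': array([ 0.58974212,  0.3213291 , -1.11194104]), 'moment': array([-0.00741181, -0.026631  ,  0.01956585]), 'finger_gap': 94.07437358917386}
18.8
side 446.3357598476222 446.3357598476222 278.15772407682533 210.72733712599924
[[-9.74457171e-01 -1.50663271e-01  1.66534684e-01  4.63284124e+02]
 [-2.24170703e-01  6.96968154e-01 -6.81162895e-01  5.15394461e+02]
 [-1.34431416e-02 -7.01096264e-01 -7.12939906e-01  6.02792781e+02]
 [ 0.00000000e+00  0.00000000e+00  0.00000000e+00  1.00000000e+00]]
top 381.2007920387821 381.2007920387821 278.17009166065736 214.30324163531716
[[-1.99771783e-02 -9.97451377e-01  6.84957203e-02  5.41248804e+02]
 [-9.99745422e-01  1.92104546e-02 -1.18342891e-02  1.50982595e+01]
 [ 1.04882941e-02 -6.87146985e-02 -9.97581218e-01  7.77131082e+02]
 [ 0.00000000e+00  0.00000000e+00  0.00000000e+00  1.00000000e+00]]
wrist 360.19343660609417 360.19343660609417 272.10178686204176 206.55910952814062
[[ 1.61344526e-04 -9.73582399e-01 -2.28335906e-01  6.50933497e+01]
 [ 9.99999827e-01  2.86413551e-04 -5.14604540e-04  3.64582923e-01]
 [ 5.66408421e-04 -2.28335784e-01  9.73582276e-01 -1.79678647e+02]
 [ 0.00000000e+00  0.00000000e+00  0.00000000e+00  1.00000000e+00]]
```

View pics/top0.png

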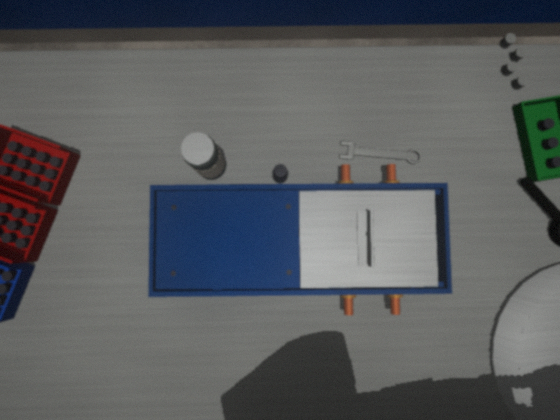

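View pics/side0.png

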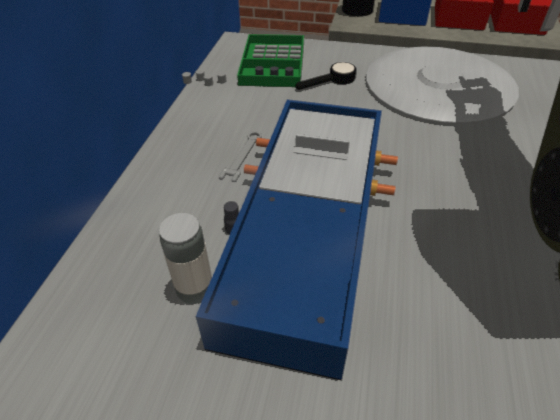

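The top view shows the box's rim corners at about (150,185), (449,184), (451,293) and (149,296). The cover is on the right (world -y) with its tab near (364,237). The can is at (200,150), the socket at (280,173) and the spanner at (380,153). Next I'll measure the box pose.

```bash
cat > h.py <<'E'
import numpy as np, cv2
from scipy.optimize import least_squares
def ray(c,uv,z,T=None):
    T=np.array(c["cam_to_world"]) if T is None else T
    d=T[:3,:3]@np.array([(uv[0]-c["cx"])/c["fx"],(uv[1]-c["cy"])/c["fy"],1])
    o=T[:3,3]; return (o+d*(z-o[2])/d[2])
def proj(c,P,T=None):
    T=np.array(c["cam_to_world"]) if T is None else T
    q=(np.atleast_2d(P)-T[:3,3])@T[:3,:3]
    return np.c_[c["fx"]*q[:,0]/q[:,2]+c["cx"],c["fy"]*q[:,1]/q[:,2]+c["cy"]]
def b2w(p,B):  # B = x,y,yaw
    p=np.atleast_2d(p).astype(float); c,s=np.cos(B[2]),np.sin(B[2])
    return np.c_[c*p[:,0]-s*p[:,1]+B[0], s*p[:,0]+c*p[:,1]+B[1], p[:,2]]
def w2b(p,B):
    p=np.atleast_2d(p).astype(float); c,s=np.cos(B[2]),np.sin(B[2]); x=p[:,0]-B[0]; y=p[:,1]-B[1]
    return np.c_[c*x+s*y,-s*x+c*y,p[:,2]]
E
python3 - <<'E'
from cell import vision
from h import *
c=vision.camera("top")
im=c["color"]
uv=[(150,185),(449,184),(451,293),(149,296)]
W=np.array([ray(c,u,92) for u in uv]); print(W.round(1))
bx=np.array([[100,280,92],[100,-260,92],[-100,-260,92],[-100,280,92]])
r=least_squares(lambda B:(proj(c,b2w(bx,B))-uv).ravel(),[500,0,0],x_scale=[100,100,1]); print(r.x,r.fun)
# joint refine using side view rim corners via blue mask overlay
s=vision.camera("side")
for n,cc in(("top",c),("side",s)):
    I=cc["color"].copy()
    I=np.clip(I*1.6,0,255).astype(np.uint8)
    for z,pts in((92,bx),):
        q=proj(cc,b2w(pts,r.x)).round().astype(int)
        cv2.polylines(I,[q.reshape(-1,1,2)],True,(0,0,255),1)
    for y in(-175,-85):
        q=proj(cc,b2w([[25,y,65],[-33,y,65]],r.x)).round().astype(int)
        cv2.line(I,tuple(map(int,q[0])),tuple(map(int,q[1])),(0,255,0),1)
    I=I[100:400,100:500] if n=="top" else I[80:380,150:450]
    cv2.imwrite(f"pics/{n}_fit.png",cv2.resize(I,None,fx=2,fy=2,interpolation=cv2.INTER_CUBIC))
E
```

```text
[[ 645.7  237.2   92. ]
 [ 637.6 -305.    92. ]
 [ 441.6 -298.6   92. ]
 [ 447.8  238.4   92. ]]
[ 5.43112610e+02 -4.20167039e+01 -1.39845224e-02] [ 0.3631624  -0.70490032 -0.95275508 -1.01124712  1.14816019  1.16857859
 -0.56140738  0.46972186]
```

View pics/top_fit.png

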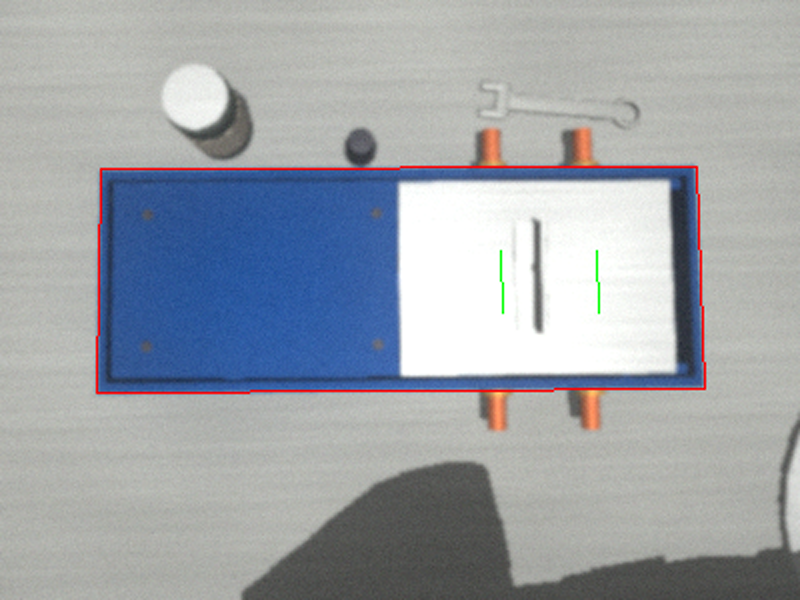

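View pics/side_fit.png

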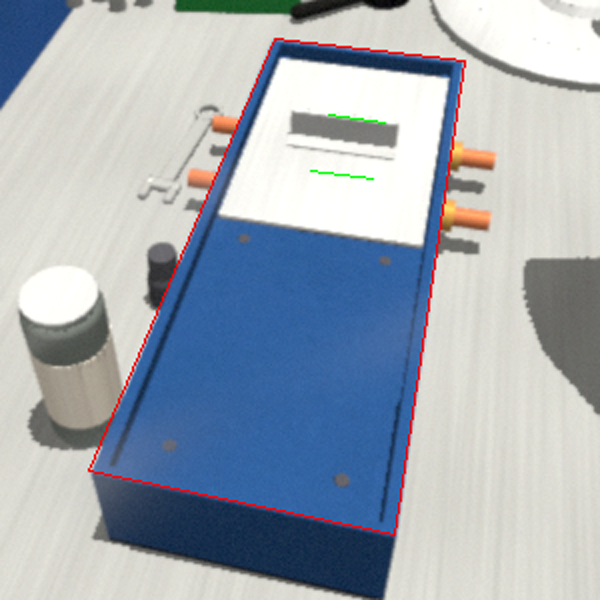

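The fit matches in both views: box at about (543,-42), yaw about -0.014. Next I'll measure the tab and the bystanders, then work out the approach.

```bash
python3 - <<'E'
from cell import vision
from h import *
B=[543.1,-42,-0.014]
c=vision.camera("top"); s=vision.camera("side")
print("cover +y edge",[w2b(ray(c,(100+u/2,100+v/2),83),B).round(1) for u,v in((399,190),(400,370))])
print("cover -y edge",[w2b(ray(c,(100+u/2,100+v/2),83),B).round(1) for u,v in((671,190),(675,360))])
print("tab top -y edge",[w2b(ray(c,(100+u/2,100+v/2),111),B).round(1) for u,v in((541,222),(543,330))])
print("side tab top",[w2b(ray(s,(150+u/2,80+v/2),111),B).round(1) for u,v in((291,111),(399,124))])
print("side tab base",[w2b(ray(s,(150+u/2,80+v/2),83),B).round(1) for u,v in((287,148),(394,158))])
print("target world", b2w([[0,-165,91]],B))
E
```

```text
cover +y edge [array([[80.4, 10.2, 83. ]]), array([[-82.9,  10.9,  83. ]])]
cover -y edge [array([[  79.2, -240.2,   83. ]]), array([[ -75.7, -238.5,   83. ]])]
tab top -y edge [array([[  48.2, -112.5,  111. ]]), array([[ -46.1, -112.1,  111. ]])]
side tab top [array([[  49. , -108.9,  111. ]]), array([[ -50.7, -111. ,  111. ]])]
side tab base [array([[ 48.2, -89.3,  83. ]]), array([[-50.8, -96.6,  83. ]])]
target world [[ 540.79007546 -206.98383026   91.        ]]
```

```bash
python3 -m jog '[[0,0,0,0,0,0.1,0],[0,0,0,0,0,0.1,0],[0,0,0,0,0,0.105,0],[1.5,-1.3,0,0,0,0,0],[3,-2.6,0,0,0,0,0],[3,-2.6,0,0,0,0,0],[3,-2.6,0,0,0,0,0],[3,-2.6,0,0,0,0,0]]' 20
python3 -m jog '[[3,-2.6,0,0,0,0,0],[3,-2.6,0,0,0,0,0],[3,-2.6,0,0,0,0,0],[3,-2.6,0,0,0,0,0],[3,-2.6,0,0,0,0,0],[1.5,-1.3,0,0,0,0,0],[0,0,0,0,0,0,0],[0,0,0,0,0,0,0]]'
```

```text
clock: 1.15
eef_pos: [295.3, -410.7, 205.5]
eef_rot: [3.141, -0.0, -0.014]
wrist_force: [0.1, -0.1, 0.5]
finger_gap: 33.4
clock: 1.95
eef_pos: [461.1, -271.3, 205.3]
eef_rot: [-3.142, 0.0, -0.014]
wrist_force: [-0.2, -0.2, -0.7]
finger_gap: 0.5
```

```bash
python3 -m jog '[[1.6,-1.3,1,0,0,0,0],[1.6,-1.3,1,0,0,0,0],[1.6,-1.3,1,0,0,0,0],[1.6,-1.3,1,0,0,0,0],[1.6,-1.3,1,0,0,0,0],[0,0,1,0,0,0,0],[0,0,0,0,0,0,0]]'
python3 - <<'E'
from cell import vision
from h import *
B=[543.1,-42,-0.014]
c=vision.camera("side"); cv2.imwrite("pics/side1.png",c["color"])
E
```

```text
clock: 2.65
eef_pos: [541.0, -208.0, 144.0]
eef_rot: [-3.141, 0.002, -0.015]
wrist_force: [0.2, 0.3, -0.5]
finger_gap: 0.8
```

View pics/side1.png

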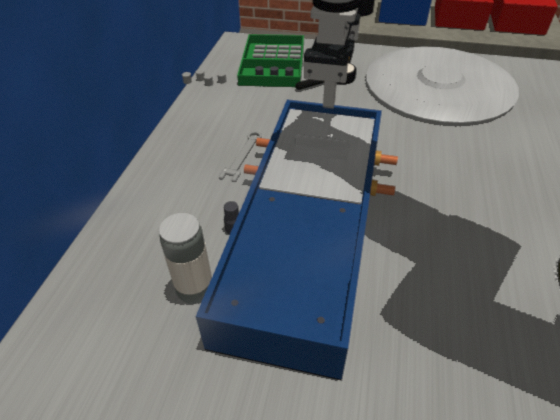

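The gripper is behind the tab, above the cover, with its tip near pixel (328,108). I'll go down and push.

```bash
python3 -m jog '[[0,0,1.5,0,0,0,0],[0,0,1.5,0,0,0,0],[0,0,1.5,0,0,0,0],[0,0,0.8,0,0,0,0],[0,0,0,0,0,0,0],[0,0,0,0,0,0,0]]'
python3 -m jog '[[0,-1,0,0,0,0,0],[0,-1,0,0,0,0,0],[0,-1,0,0,0,0,0],[0,-1,0,0,0,0,0],[0,-1,0,0,0,0,0],[0,-1,0,0,0,0,0],[0,-1,0,0,0,0,0],[0,-1,0,0,0,0,0]]'
```

```text
clock: 3.3
eef_pos: [542.4, -207.6, 93.0]
eef_rot: [3.141, -0.0, -0.014]
wrist_force: [-0.1, -0.4, 0.3]
finger_gap: 0.8
clock: 4.1
eef_pos: [543.6, -126.7, 92.7]
eef_rot: [3.141, -0.001, -0.014]
wrist_force: [0.5, -4.5, 3.2]
finger_gap: 0.1
```

Contact at about 4.5 N. I'll keep pushing; about 210 mm remain.

```bash
python3 -m jog '[[0,-1.5,0,0,0,0,0],[0,-1.5,0,0,0,0,0],[0,-1.5,0,0,0,0,0],[0,-1.5,0,0,0,0,0],[0,-1.5,0,0,0,0,0],[0,-1.5,0,0,0,0,0],[0,-1.5,0,0,0,0,0],[0,-1,0,0,0,0,0]]'
python3 - <<'E'
from cell import vision
import cv2
cv2.imwrite("pics/side2.png",vision.camera("side")["color"])
E
```

```text
clock: 4.9
eef_pos: [544.9, -10.9, 92.4]
eef_rot: [-3.141, 0.0, -0.014]
wrist_force: [-0.5, -5.4, 2.7]
finger_gap: 0.1
```

View pics/side2.png

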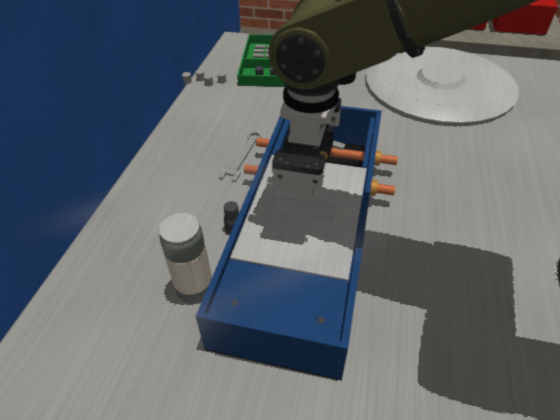

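The cover has slid to about halfway, with its front edge near row 265, and it is still flat. About 94 mm is left.

```bash
python3 -m jog '[[0,-1.5,0,0,0,0,0],[0,-1.5,0,0,0,0,0],[0,-1.5,0,0,0,0,0],[0,-1.5,0,0,0,0,0],[0,-1.3,0,0,0,0,0],[0,-1,0,0,0,0,0],[0,-0.5,0,0,0,0,0],[0,-0.4,0,0,0,0,0]]'
python3 -m jog '[[0,-0.1,0,0,0,0,0],[0,0,0,0,0,0,0]]'
python3 - <<'E'
from cell import vision
import cv2
cv2.imwrite("pics/side3.png",vision.camera("side")["color"])
cv2.imwrite("pics/top3.png",vision.camera("top")["color"])
E
```

```text
clock: 5.75
eef_pos: [546.3, 80.0, 92.3]
eef_rot: [3.142, 0.0, -0.014]
wrist_force: [0.4, -2.5, -2.1]
finger_gap: 0.8
clock: 5.95
eef_pos: [546.4, 80.6, 92.5]
eef_rot: [-3.141, -0.0, -0.014]
wrist_force: [-0.6, -0.4, -0.3]
finger_gap: 0.5
```

View pics/side3.png

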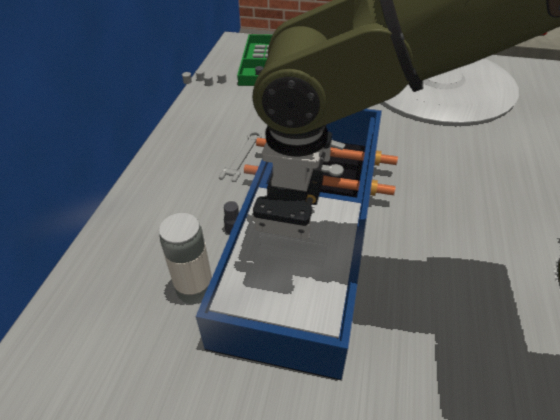

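View pics/top3.png

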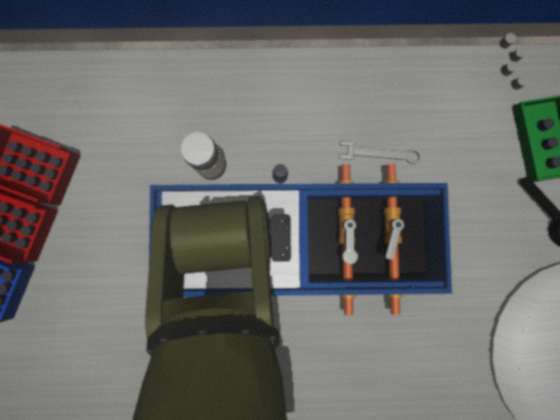

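The cover sits on the closed half, with its edge near column 301, and the bay is open. The marked handle is the left one, pivot (349,225) and disc (350,257). The plain handle runs from (397,226) to (391,257). Next I'll measure them and plan the finger path.

```bash
python3 - <<'E'
from h import *
from cell import vision
B=[543.1,-42,-0.014]
c=vision.camera("top")
I=c["color"][180:300,290:460]; cv2.imwrite("pics/zoom.png",cv2.resize(I,None,fx=4.5,fy=4.5,interpolation=cv2.INTER_CUBIC))
for n,uv,z in(("dp",(349,225),68),("dt",(350,257),68),("pp",(397,226),68),("pt",(391,257),68),("cov",(301,240),83),("cov2",(300.5,280),83)):
    print(n,w2b(ray(c,uv,z),B).round(1))
E
```

```text
dp [[ 25.5 -82.6  68. ]]
dt [[-33.9 -83.4  68. ]]
pp [[  23.1 -172.4   68. ]]
pt [[ -34.4 -159.6   68. ]]
cov [[-1.9  8.3 83. ]]
cov2 [[-74.    9.9  83. ]]
```

View pics/zoom.png

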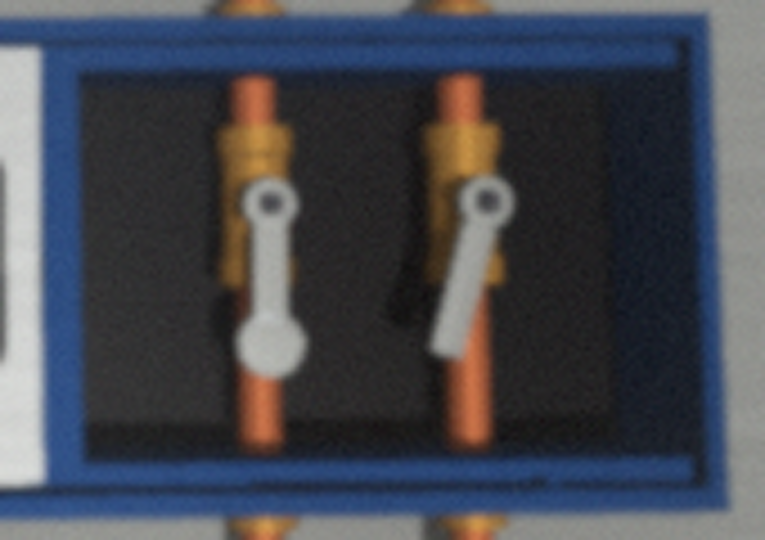

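```bash
python3 -m jog '[[0,1,0,0,0,0,0],[0,1,-1,0,0,0,0],[0,1,-1.5,0,0,0,0],[0,1,-1.5,0,0,0,0],[0,1,-1.5,0,0,0,0],[0,0,0,0,0,0,0]]'
python3 - <<'E'
from cell import monitor,vision
from h import *
B=[543.1,-42,-0.014]
s=monitor.read_state(); c=vision.camera("wrist"); cv2.imwrite("pics/w4.png",c["color"]); print(s["eef_pos"],s["eef_rot"])
E
```

```text
clock: 6.7
eef_pos: [546.6, 29.0, 150.0]
eef_rot: [3.141, -0.004, -0.016]
wrist_force: [-0.0, 0.1, -0.0]
finger_gap: 0.1
[546.59436909  29.0246433  149.98568985] [ 3.14146647 -0.00395601 -0.01591988]
```

View pics/w4.png

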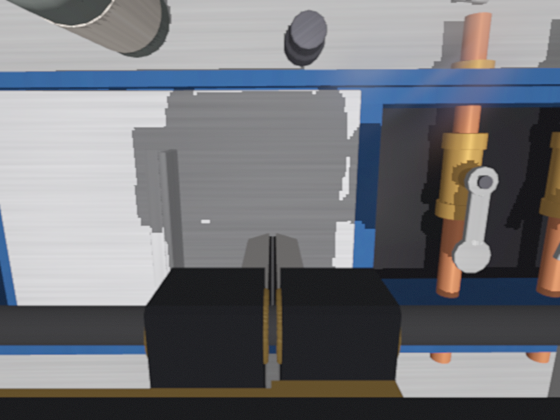

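The wrist view shows the marked handle, pivot (485,180) and disc (472,255). It also shows the cover flat and clear of the gripper. I'll move over the gap between the two handles.

```bash
python3 -m jog '[[-0.3,2,0,0,0,0,0],[-0.3,3,0,0,0,0,0],[-0.3,3,0,0,0,0,0],[-0.3,3,0,0,0,0,0],[-0.3,3,0,0,0,0,0],[-0.3,3,0,0,0,0,0],[-0.1,1.5,0,0,0,0,0],[0,0,0,0,0,0,0]]'
python3 - <<'E'
from cell import monitor,vision
from h import *
from scipy.spatial.transform import Rotation as R
B=[543.1,-42,-0.014]
s=monitor.read_state(); c=vision.camera("wrist"); print(s["eef_pos"].round(1),s["eef_rot"].round(3),w2b(s["eef_pos"],B).round(1))
T=np.eye(4);T[:3,:3]=R.from_euler("xyz",s["eef_rot"]).as_matrix();T[:3,3]=s["eef_pos"]
T=T@np.array(c["tool_from_camera"]); np.savez("w5.npz",T=T,k=[c[k] for k in("fx","fy","cx","cy")])
I=c["color"].copy()
for p in ([25,-82.6,65],[-33,-82.6,65],[25,-172.4,65]):
    q=proj(c,b2w(p,B),T)[0]; print(q); cv2.drawMarker(I,tuple(map(int,q)),(0,255,0),0,12)
cv2.imwrite("pics/w5.png",I)
cv2.imwrite("pics/s5.png",vision.camera("side")["color"])
E
```

```text
clock: 7.55
eef_pos: [523.7, -155.1, 146.9]
eef_rot: [-3.141, 0.001, -0.016]
wrist_force: [0.3, -0.1, -0.1]
finger_gap: 0.7
[ 523.7 -155.1  146.9] [-3.141e+00  1.000e-03 -1.600e-02] [[ -17.8 -113.3  146.9]]
[228.80662252 153.94876846]
[231.06924799 230.98901264]
[353.36886592 153.70270861]
```

View pics/w5.png

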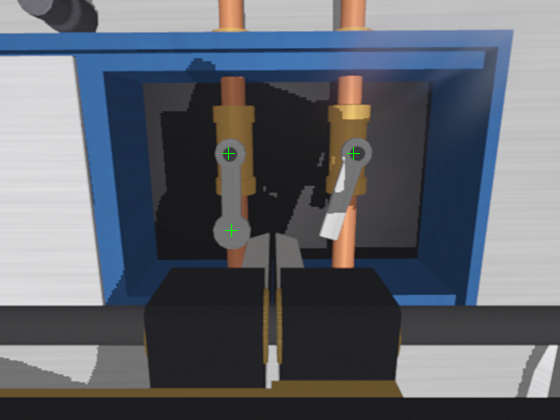

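View pics/s5.png

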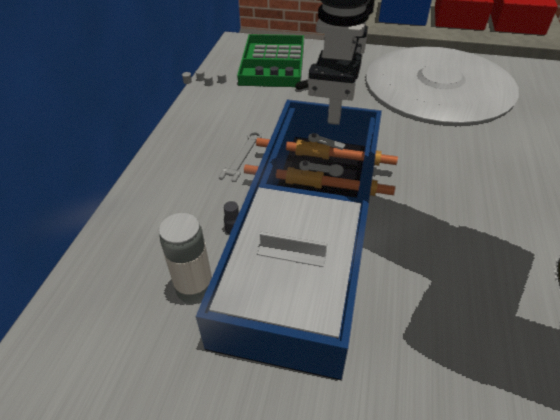

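The markers land on both pivots and on the disc, so the calibration is consistent, and the fingertips hang between the handles. I'll go down to z of about 57.

```bash
python3 -m jog '[[0,0,1.5,0,0,0,0],[0,0,1.5,0,0,0,0],[0,0,1.5,0,0,0,0],[0,0,1.5,0,0,0,0],[0,0,1.2,0,0,0,0],[0,0,1,0,0,0,0],[0,0,0.8,0,0,0,0],[0,0,0,0,0,0,0]]'
python3 - <<'E'
from cell import monitor,vision
from h import *
B=[543.1,-42,-0.014]
s=monitor.read_state(); print(w2b(s["eef_pos"],B))
c=vision.camera("wrist"); cv2.imwrite("pics/w6.png",c["color"])
P=np.array([25,-82.6])
for th in np.linspace(0,1.6,9):
    rc=34+8*th/1.57
    k=P+rc*np.array([-np.cos(th),np.sin(th)])-7*np.array([np.sin(th),np.cos(th)])-[8,12.5]
    print(th.round(2),k.round(1))
E
```

```text
clock: 8.45
eef_pos: [523.7, -153.7, 56.5]
eef_rot: [-3.141, 0.001, -0.014]
wrist_force: [0.0, -0.6, 0.1]
finger_gap: 0.4
[[ -17.85067194 -111.95307552   56.53843944]]
0.0 [ -17.  -102.1]
0.2 [-18.7 -95. ]
0.4 [-18.9 -87.5]
0.6 [-17.5 -80. ]
0.8 [-14.5 -72.7]
1.0 [-10. -66.]
1.2 [ -4.1 -60.2]
1.4 [  3.1 -55.8]
1.6 [ 11.2 -52.8]
```

View pics/w6.png

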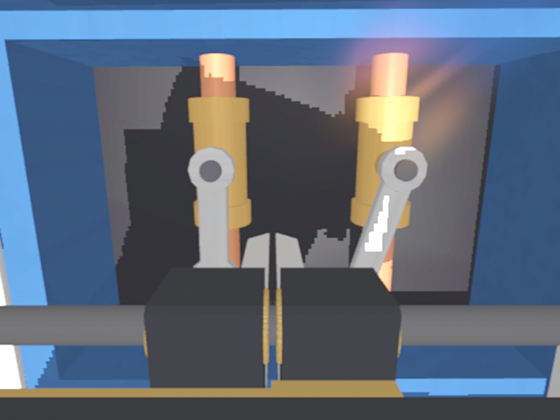

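The finger is between the handles, with the marked handle on its left and clearance on both sides. I'll sweep it along the arc.

```bash
python3 -m jog '[[0,-1,0,0,0,0,0],[-0.1,-0.7,0,0,0,0,0],[0,-0.75,0,0,0,0,0],[0.15,-0.75,0,0,0,0,0],[0,0,0,0,0,0,0]]'
python3 - <<'E'
from cell import monitor,vision
from h import *
B=[543.1,-42,-0.014]
s=monitor.read_state(); print(w2b(s["eef_pos"],B))
c=vision.camera("wrist"); cv2.imwrite("pics/w7.png",c["color"])
E
```

```text
clock: 9.0
eef_pos: [525.1, -121.1, 57.8]
eef_rot: [3.142, -0.0, -0.013]
wrist_force: [-1.1, -1.5, 0.9]
finger_gap: 0.7
[[-16.90130587 -79.34019027  57.78715006]]
```

View pics/w7.png

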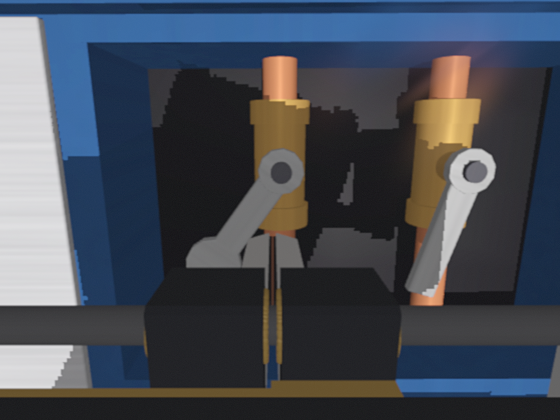

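The marked handle has turned to about 0.6 rad with the finger behind it, and the plain handle hasn't moved. I'll continue.

```bash
python3 -m jog '[[0.25,-0.7,0,0,0,0,0],[0.45,-0.65,0,0,0,0,0],[0.6,-0.6,0,0,0,0,0],[0.7,-0.45,0,0,0,0,0],[0.6,-0.3,0,0,0,0,0],[0,0,0,0,0,0,0]]'
python3 - <<'E'
from cell import monitor,vision
from h import *
B=[543.1,-42,-0.014]
s=monitor.read_state(); print(w2b(s["eef_pos"],B))
c=vision.camera("wrist"); cv2.imwrite("pics/w8.png",c["color"])
E
```

```text
clock: 9.65
eef_pos: [551.7, -94.9, 57.2]
eef_rot: [-3.141, 0.0, -0.014]
wrist_force: [-0.3, -0.6, 0.6]
finger_gap: 0.4
[[  9.38191437 -52.79872304  57.23060451]]
```

View pics/w8.png

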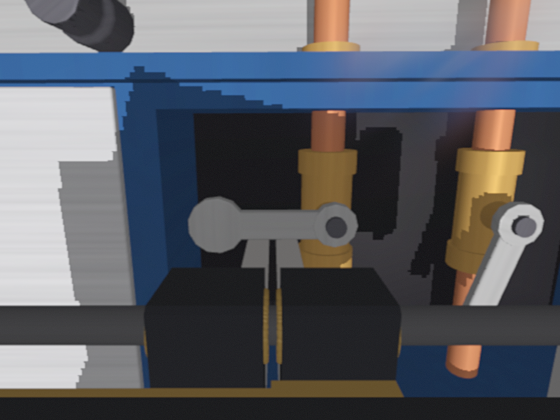

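The handle now lies almost square across the pipe, with the disc at (215,224) and the pivot at (336,227). I'll press gently against the stop.

```bash
python3 -m jog '[[0.2,0,0,0,0,0,0],[0.2,0,0,0,0,0,0],[0,0,0,0,0,0,0],[0,0,0,0,0,0,0]]'
```

```text
clock: 10.1
eef_pos: [552.3, -95.0, 57.1]
eef_rot: [-3.14, 0.008, -0.014]
wrist_force: [-25.2, 1.6, 14.2]
finger_gap: 0.5
```

That is the stop, at 25 N. I'll back off to -x, rise and retreat.

```bash
python3 -m jog '[[-0.8,0,0,0,0,0,0],[-1.2,0,0,0,0,0,0],[-0.5,0,-0.5,0,0,0,0],[0,0,-2,0,0,0,0],[0,0,-3,0,0,0,0],[0,0,-3,0,0,0,0],[0,0,-3,0,0,0,0],[0,0,0,0,0,0,0]]'
python3 -m jog '[[-1,2,-1,0,0,0,0],[-1,3,-1,0,0,0,0],[-1,3,0,0,0,0,0],[-1,3,0,0,0,0,0],[-1,3,0,0,0,0,0],[-1,3,0,0,0,0,0],[-1,2,0,0,0,0,0],[0,0,0,0,0,0,0]]'
python3 - <<'E'
from cell import monitor,vision
from h import *
B=[543.1,-42,-0.014]
s=monitor.read_state(); print(s["clock"],s["wrist_force"])
c=vision.camera("top"); cv2.imwrite("pics/t9.png",cv2.resize(c["color"][130:310,130:470],None,fx=2.3,fy=2.3,interpolation=cv2.INTER_CUBIC))
cv2.imwrite("pics/s9.png",vision.camera("side")["color"])
E
```

```text
clock: 10.9
eef_pos: [532.2, -95.5, 177.0]
eef_rot: [3.14, -0.007, -0.014]
wrist_force: [0.7, -0.6, -0.6]
finger_gap: 0.4
clock: 11.7
eef_pos: [456.7, -286.0, 192.0]
eef_rot: [-3.142, 0.0, -0.017]
wrist_force: [0.8, 0.6, 0.2]
finger_gap: 0.6
11.7 [0.84595046 0.55741385 0.24098329]
```

View pics/t9.png

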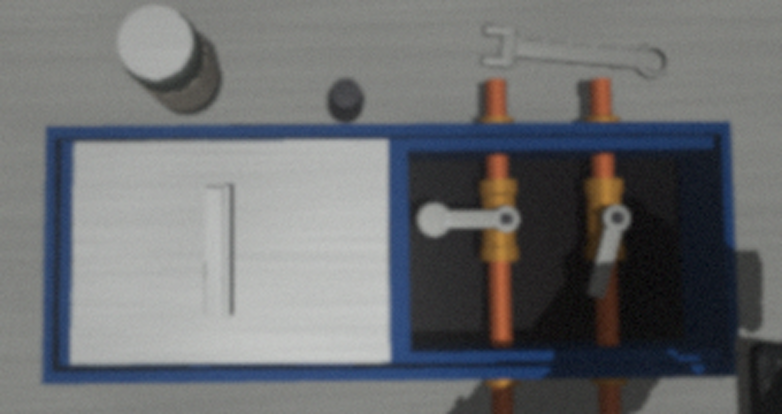

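View pics/s9.png

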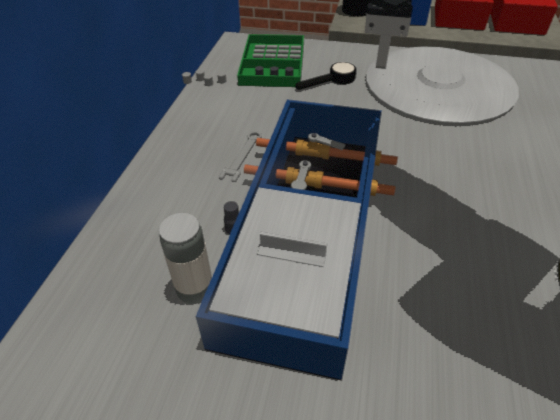

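```bash
python3 -c "
from cell import order; print(order.sign_off())"
```

```text
the job is handed in; nothing more can be done
None
```

I pushed the cover onto the closed half by its tab, then pushed the disc handle round to its stop and backed the gripper clear. I handed the job in at about 11.8 s on the robot's clock.

**Last checks**
- **Cover:** it lies flat in its channel with its centre at about box y 0.132–0.134. The bay is fully uncovered, but the cover stops roughly 13 mm short of the end wall. I left that gap to avoid pressing it against the wall.
- **Marked handle:** it looks square across its pipe in the top picture, by eye about 1.55 rad. When I pressed it against the stop, the wrist force rose to 25 N.
- **Plain handle and bystanders:** the plain handle, socket, can and spanner look unmoved in the pictures. I did not measure them again.
- **Robot:** it is clear of everything, with wrist force near zero.

**Disagreement:** the pivots measured about 2.5 mm further along the box's y than their stated positions suggest under my box fit. I used the measured pivots for the handle push.

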